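# Sort four mixed-up inspection aids back into their own nests

## Task

Somebody has put the four inspection aids back wrongly: each lies on or in the nest of another. Put the ring gauge, the long gauge block, the small gauge block and the loupe each into its own nest, the one whose pocket has its shape, so that it sits flat on the yellow pocket floor; the empty blue tray is there to set one aside on the way. These are precision pieces: lower them rather than dropping them, do not knock them against one another, and leave the micrometer where it lies.

Things in the scene. Friction and masses are not known exactly. Their poses are not given: they have to be found in the camera images.
- ring_gauge: Ring gauge: plain grey steel ring, 58 mm outer diameter, 18 mm high, lying flat, with a small bore. Treat the bore as closed and grip it across the outside. About 0.26 kg. Origin at the centre of its underside, z up. At the start it lies on top of the long nest (underside 14 mm above the bench).
- long_block: Long gauge block: ground grey steel block 30 x 72 x 24 mm (own x, y, z). About 0.4 kg. Grip it across its 30 mm width (own x). Origin at the centre of its underside, z up. At the start it lies across the top of the small nest (underside 14 mm above the bench).
- small_block: Small gauge block: ground grey steel block 25 x 26 x 22 mm (own x, y, z). 0.11 kg. Origin at the centre of its underside, z up. At the start it stands inside the round pocket of the loupe nest (underside 6 mm above the bench).
- eye_loupe: Eye loupe: black round eyepiece, 41 mm in diameter up to 21 mm of its height, above that a narrower collar of 31 mm diameter, 31 mm high in all. 0.05 kg. It stands upright on its wide end. Origin at the centre of its underside, z up. At the start it stands inside the round pocket of the ring nest (underside 6 mm above the bench).
- ring_nest: Nest of the ring gauge: the largest square black plate with a yellow base, 104 x 104 x 14 mm, fixed to the bench, with a round pocket of 72 mm diameter in its middle. The pocket is 8 mm deep, its yellow floor 6 mm above the bench. Origin at the centre of the underside (bench level), z up.
- long_nest: Nest of the long gauge block: oblong black plate with a yellow base, 78 x 120 x 14 mm (own x, y, z), fixed to the bench, with an oblong pocket 44 x 86 mm (own x, y) in its middle. The pocket is 8 mm deep, its yellow floor 6 mm above the bench. Origin at the centre of the underside (bench level), z up.
- small_nest: Nest of the small gauge block: the smallest square black plate with a yellow base, 76 x 76 x 14 mm, fixed to the bench, with a square pocket 39 x 40 mm (own x, y) in its middle. The pocket is 8 mm deep, its yellow floor 6 mm above the bench. Origin at the centre of the underside (bench level), z up.
- loupe_nest: Nest of the loupe: the middle-sized square black plate with a yellow base, 88 x 88 x 14 mm, fixed to the bench, with a round pocket of 55 mm diameter in its middle. The pocket is 8 mm deep, its yellow floor 6 mm above the bench. Origin at the centre of the underside (bench level), z up.
- tray: Empty shallow blue tray, 135 x 190 x 9 mm (own x, y, z), fixed to the bench: a free place to set one thing aside. Its flat floor is 4 mm above the bench, its rim 9 mm. Origin at the centre of the underside (bench level), z up.
- micrometer: Bystander: grey outside micrometer, 44 x 130 x 16 mm, lying loose on the bench with a small eraser beside it. Leave it alone. Origin at the centre of its underside.
There are look-alikes about, which are no part of the job. There is more than one size of the long_block; the one meant has the size given above.

How it is judged (in metres and radians):
At the end, for the whole second after the job is handed in: Each of the four things lies in its own nest's pocket (origin within 10 mm of the nest's centre for the two round ones, 12 mm for the two blocks), flat on the yellow floor (underside within 2.5 mm of it, tilt under 0.06 rad), at rest (horizontal distance between ring_gauge and ring_nest below 0.01 m and horizontal distance between long_block and long_nest below 0.012 m and horizontal distance between small_block and small_nest below 0.012 m and horizontal distance between eye_loupe and loupe_nest below 0.01 m and z of ring_gauge in the frame of ring_nest below 0.0085 m and z of long_block in the frame of long_nest below 0.0085 m and z of small_block in the frame of small_nest below 0.0085 m and z of eye_loupe in the frame of loupe_nest below 0.0085 m and angle between each of ring_gauge, long_block, small_block, eye_loupe's own z axis and vertical below 0.06 rad and linear speed of each of ring_gauge, long_block, small_block, eye_loupe below 0.02 m/s); the robot touches nothing.
It fails at once if the micrometer is pushed more than 25 mm from where it lay (distance of micrometer from where it was at the start of the episode above 0.025 m).
It fails at once if two of the four things press on one another with more than 2 N (contact force between ring_gauge and long_block above 2 N or contact force between any of ring_gauge, long_block and small_block above 2 N or contact force between any of ring_gauge, long_block, small_block and eye_loupe above 2 N).
It fails at once if one of the four things is dropped from more than about 30 mm (it falls faster than 0.8 m/s with no finger on it) ((linear speed of ring_gauge above 0.8 m/s and contact force between the fingers and ring_gauge below 0.1 N) or (linear speed of long_block above 0.8 m/s and contact force between the fingers and long_block below 0.1 N) or (linear speed of small_block above 0.8 m/s and contact force between the fingers and small_block below 0.1 N) or (linear speed of eye_loupe above 0.8 m/s and contact force between the fingers and eye_loupe below 0.1 N)).
It also fails if it takes over 125 s, if anything falls off the work surface, if the arm or the gripper's body presses on something with over 40 N, if the wrist force passes 120 N, or if a joint passes its speed limit or range.

## Robot

A 7-joint arm with a two-finger parallel gripper is mounted at the origin on a cart in front of the work surface, level with it; the furniture and walls round the work are solid. World frame = base frame: x ahead of the robot, y to its left, z up, the work surface at z = 0. Lengths are in mm, angles in rad, forces in N, time in s.
With the tool pointing down it reaches from about 425 to 950 mm from the base axis. Payload 4.7 kg.
Tool frame: the origin (TCP) lies midway between the tips of the shut fingers; the grasp point (between the pads) lies robot.hold_point_z behind it (robot.hold_point_z is the distance from the TCP to the grasp point, in mm); z points along the fingers, y is the line along which they close (so a half turn about z gives the same grasp; the last joint's range is limited). The gripper opens to 87 mm and grips with 3 to 60 N. Pads are 19 mm wide; open, the fingers measure 117 mm over their backs; the gripper's body (75 mm by 190 mm) begins 51 mm behind the grasp point.
Start: joints at [-1.216, 0.469, -0.049, 1.532, 0.024, 1.141, -0.082], TCP at [252.713, 625.928, 222.573] pointing down, gripper open.
Joint ranges: [-2.59, 2.59], [-0.33, 1.99], [-1.39, 1.29], [0.1, 2.45], [-1.04, 4.18], [0.21, 1.99], [-2.66, 2.66]. Speed limits (rad/s): [2.57, 2.57, 3.14, 3.14, 3.14, 3.14, 3.14].

## Interface

Orientations are given as [roll, pitch, yaw] about the fixed x, y, z axes, in that order (R = Rz(yaw) Ry(pitch) Rx(roll)).
In Python, from plant import robot gives the robot as it stands. The module is installed in compiled form; this text tells all that it offers.
- The arm moves only by the tool play_rows, never from a script. Its argument "increments" is a list that holds one entry, the list of rows, each a list of 7 numbers: the closure, from -1 (fully open) to 1 (shut), then the shift along the tool's x, y, z in m, then the turn, a rotation vector about the tool's x, y, z in degrees. In form: [[[gripper, x, y, z, rx, ry, rz], ...]]. A call has 1 to 12 rows; each row is the pose to reach, as a shift and turn from the pose commanded when the call began, along the tool's axes at that moment; what a row does not reach only later rows make up. A row lasts 1/10 s, in which the tool goes at most 50 mm and 8.59 degrees, less where a joint would pass 70% of its speed; a pose out of reach is approached as far as the arm can. A call with a gripper value outside its range is refused whole. The fingers move at their own pace and stop on an object; "newtons" is the grip in N (left out, the last holds). Time passes only in rows, so rows that repeat a pose let the fingers close. It gives the time, the measured TCP pose, the force, the opening and the grip force at its end, in the units of the state.
- robot.get_state(): the state, without advancing time (a new reading comes with each control period).
- robot.capture(name): name is "side" or "top" or "wrist"; returns (picture, depth): 384x512x3 uint8, blue, green, red; 384x512 float32, mm along the optical axis (not along the pixel's ray), 0 where there is no reading.
- robot.camera_info(name): a dict with "fx", "fy", "cx", "cy" (pixels), "view" (4x4, takes a point from world to camera coordinates); the wrist camera has in their place "hand_eye" (4x4, takes a point from camera to tool coordinates, whose origin is the TCP and whose axes are the flange's). Camera axes: x right, y down, z forward; pixel columns grow to the right and rows downward; lengths in mm; the calibration is good to about 2 mm. The wrist camera is an equidistant fisheye: a pixel r from the principal point sees the ray r / f radians off the axis. A picture is of the moment at which its call begins: read the wrist's pose just before it. camera_info takes no time and is no camera call.
- robot.hand_in(): hands the job in; it is judged then, once.
The state is a dict: "clock": time; "joint_pos": joint angles; "joint_vel": joint speeds; "joint_efforts": joint torques, N m; "eef_pos": TCP position; "orientation": TCP orientation; "contact_force": force on the tool from outside, world axes, zero at the start; "wrist_torque": the same for the moment, N m; "grip_width": opening from 0.0 (shut) to 1.0 (fully open); "grasp_force": force on a finger pad.
Only numpy, scipy, OpenCV 4.12 (cv2) and the standard library are available. Lean on these libraries where they do the work, as an engineer would, in place of code of your own. Each camera call takes 0.05 s, during which the arm holds its last target. There are 200 camera calls.

## Working session

There is one attempt and no reset: what is moved stays moved. The work goes in short steps, Python scripts to look and compute and a tool call to move; the robot and the scene stay as the last step left them, time stands still between calls to the robot, and variables do not carry over. Pictures are saved under pics/ and viewed, at most 17 in all, crops included, and the job is handed in when it is done.

Besides the shell and the picture viewer there is one more tool, called after "Emit:" as a command line: name --argument value ..., lists and objects as JSON in quotes. play_rows: Moves the arm, as the interface text tells. Its arguments: {"type":"object","properties":{"increments":{"type":"array"},"newtons":{"type":"number"}},"required":["increments"]}

```bash
mkdir -p pics
python3 - <<'E'
from plant import robot
import cv2,numpy as np
np.set_printoptions(suppress=True,precision=3)
print(robot.get_state(), robot.hold_point_z)
for n in("top","side"):
    p,d=robot.capture(n); cv2.imwrite(f"pics/{n}0.png",p); np.save(f"{n}0.npy",d); print(n,robot.camera_info(n))
print(robot.camera_info("wrist"))
E
```

```text
{'clock': 0.0, 'joint_pos': array([-1.216,  0.469, -0.049,  1.534,  0.024,  1.141, -0.082]), 'joint_vel': array([-0.002,  0.001,  0.001,  0.001,  0.001,  0.002,  0.001]), 'joint_efforts': array([ -0.   , -50.798,  -0.08 , -23.614,  -0.061,   0.038,   0.   ]), 'eef_pos': array([252.481, 625.362, 221.481]), 'orientation': array([-3.14 ,  0.   ,  2.758]), 'contact_force': array([-0.201, -0.409,  0.446]), 'wrist_torque': array([0.002, 0.009, 0.053]), 'grasp_force': 0.0, 'grip_width': 0.9998985812753843} 18.700000000000003
top {'fx': 400.4163816966581, 'fy': 400.4163816966581, 'cx': 258.6124479020945, 'cy': 184.29160653606667, 'view': array([[  0.022,  -1.   ,   0.015, 111.158],
       [ -0.986,  -0.024,  -0.166, 525.435],
       [  0.166,  -0.011,  -0.986, 929.071],
       [  0.   ,   0.   ,   0.   ,   1.   ]])}
side {'fx': 378.9562787624282, 'fy': 378.9562787624282, 'cx': 260.0524005344131, 'cy': 195.95911920637857, 'view': array([[   0.866,   -0.5  ,   -0.011, -400.112],
       [  -0.352,   -0.594,   -0.723,  291.121],
       [   0.355,    0.63 ,   -0.69 ,  663.931],
       [   0.   ,    0.   ,    0.   ,    1.   ]])}
{'fx': 297.3186396354542, 'fy': 297.3186396354542, 'cx': 258.8954341788775, 'cy': 193.55327779348397, 'hand_eye': array([[   0.   ,   -0.962,   -0.274,   75.022],
       [   1.   ,    0.001,   -0.   ,   -0.438],
       [   0.001,   -0.274,    0.962, -163.172],
       [   0.   ,    0.   ,    0.   ,    1.   ]])}
```

View pics/top0.png

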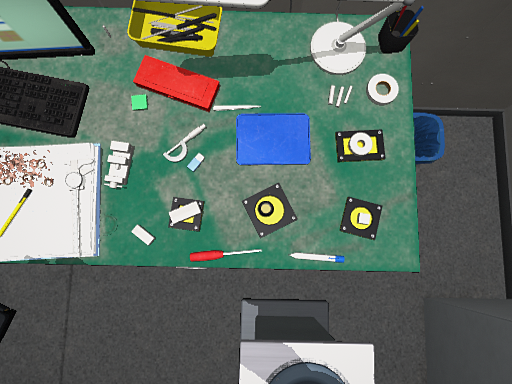

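View pics/side0.png

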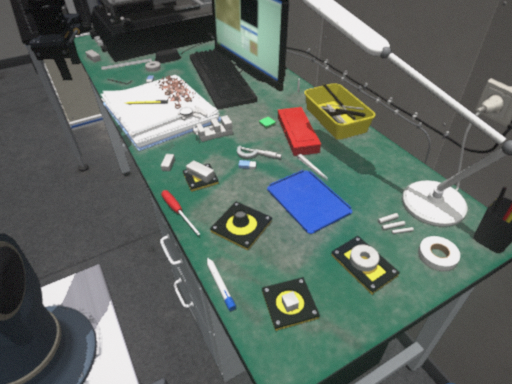

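Top view: the ring (361,144) lies on the oblong nest, and the tape roll (382,88) is its look-alike. The long block (185,212) lies on the smallest nest, with look-alikes at (143,235), (118,165) and the chalk-like bars (340,95). The small block (364,217) is in the middle-sized nest, and the loupe (268,209) is in the largest. The tray is at (273,139) and the micrometer at (185,143). I'll choose the four pieces lying on nests.

```bash
cat > h.py <<'E'
from plant import robot
import cv2,numpy as np
np.set_printoptions(suppress=True,precision=1)
from scipy.spatial.transform import Rotation as R
def ray(n,uv,z,st=None):
    c=robot.camera_info(n);u,v=uv
    a=np.array([(u-c['cx'])/c['fx'],(v-c['cy'])/c['fy']])
    if n=='wrist':
        th=np.hypot(*a);d=np.array([*(a/max(th,1e-9)*np.sin(th)),np.cos(th)])
        T=np.eye(4);T[:3,:3]=R.from_euler('xyz',st['orientation']).as_matrix();T[:3,3]=st['eef_pos']
        M=T@c['hand_eye']
    else:
        d=np.array([*a,1]);M=np.linalg.inv(c['view'])
    d=M[:3,:3]@d;o=M[:3,3]
    return (o+d*(z-o[2])/d[2])
def rect(n,cnt,z,st=None):
    P=np.array([ray(n,p,z,st)[:2] for p in cnt.reshape(-1,2)],np.float32)
    return cv2.minAreaRect(P)   # centre,size,angle deg
E
python3 - <<'E'
from h import *
p=cv2.imread('pics/top0.png');
crops=[]
hsv=cv2.cvtColor(p,cv2.COLOR_BGR2HSV)
bg=((hsv[...,1]>60)&(hsv[...,0]>60)&(hsv[...,0]<100)).astype(np.uint8)
for name,(u,v) in dict(small=(186,212),ring=(269,209),loupe=(361,217),long=(360,145),tray=(273,139)).items():
    w=48
    y0,x0=v-w,u-w
    c=p[y0:v+w,x0:u+w]
    crops.append(cv2.resize(c,(264,264),interpolation=cv2.INTER_CUBIC))
    q=c.astype(int).max(2)
    m=((q<60)|((hsv[y0:v+w,x0:u+w,0]<40)&(hsv[y0:v+w,x0:u+w,1]>120))).astype(np.uint8)
    if name=='tray': m=((hsv[y0:v+w,x0:u+w,0]>105)&(hsv[y0:v+w,x0:u+w,1]>120)).astype(np.uint8)
    cs,_=cv2.findContours(m,cv2.RETR_EXTERNAL,cv2.CHAIN_APPROX_NONE,offset=(x0,y0))
    cs=[k for k in cs if cv2.contourArea(k)>200]
    if cs:
        k=min(cs,key=lambda k:np.hypot(*(k.reshape(-1,2).mean(0)-(u,v))))
        print(name,rect('top',k,9 if name=='tray' else 14))
    for lab,(zz) in [('bright',30)]:
        m=((q>150)&(hsv[y0:v+w,x0:u+w,1]<60)).astype(np.uint8)
        cs,_=cv2.findContours(m,cv2.RETR_EXTERNAL,cv2.CHAIN_APPROX_NONE,offset=(x0,y0))
        for k in cs:
            if cv2.contourArea(k)>40: print('  bright',rect('top',k,{'small':38,'long':32,'loupe':28}.get(name,30)))
print('loupe top',ray('top',(266,208),37),'umic',ray('top',(185,143),8))
cv2.imwrite('pics/c0.png',np.vstack([np.hstack(crops[:3]),np.hstack(crops[3:]+[crops[0]*0])]))
E
```

```text
bright ((394.5428466796875, 396.2428283691406), (48.56901550292969, 22.027788162231445), 53.7001838684082)
  bright ((449.5124206542969, 303.6437683105469), (34.187435150146484, 78.3128433227539), 24.18260383605957)
ring ((465.15716552734375, 95.98055267333984), (72.07099914550781, 74.39966583251953), 1.3344993591308594)
  bright ((357.0932312011719, 13.26411247253418), (7.075808525085449, 62.406219482421875), 1.2664633989334106)
  bright ((360.9183654785156, 159.47509765625), (6.577840328216553, 91.24805450439453), 6.908746719360352)
loupe ((450.41064453125, -131.11001586914062), (90.01419067382812, 87.65206909179688), 76.05009460449219)
  bright ((351.2915344238281, -36.21369934082031), (51.22889709472656, 13.551393508911133), 86.5776596069336)
  bright ((448.0815734863281, -135.7627716064453), (24.506349563598633, 24.43386459350586), 88.64370727539062)
long ((635.1461181640625, -132.4439239501953), (79.14323425292969, 121.66094207763672), 4.499980449676514)
  bright ((634.763916015625, -130.0423583984375), (54.366065979003906, 53.52051544189453), 1.489656925201416)
  bright ((752.5054931640625, -191.71939086914062), (13.458413124084473, 59.23269271850586), 1.6232655048370361)
tray ((649.1131591796875, 89.22233581542969), (135.333740234375, 189.42141723632812), 1.5851373672485352)
  bright ((723.0619506835938, 168.706787109375), (10.653733253479004, 88.9852294921875), 1.604149580001831)
loupe top [466.  104.3  37. ] umic [630.8 313.4   8. ]
```

View pics/c0.png

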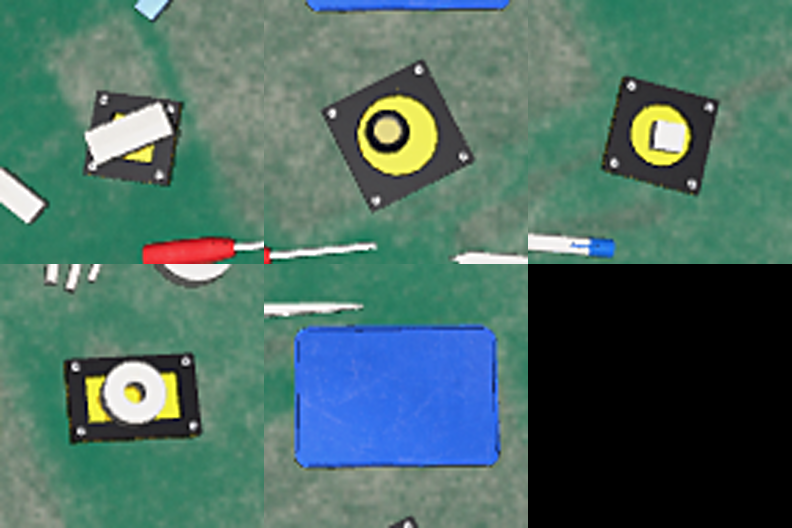

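Crops confirm it: the long block lies across the smallest nest, the loupe is left of centre in the ring nest, the small block is right of centre in the loupe nest, and the ring is on the oblong nest. Next I'll move over the loupe.

```bash
cat >> h.py <<'E'
def mv(x,y,z,yaw,st=None):
    st=st or robot.get_state();A=R.from_euler('xyz',st['orientation'])
    s=A.inv().apply(np.array([x,y,z])-st['eef_pos'])/1000
    r=(A.inv()*R.from_euler('xyz',[180,0,yaw],degrees=True)).as_rotvec(degrees=True)
    print('shift',np.round(s,4),'rot',np.round(r,2))
E
python3 -c "
from h import *
mv(450,90,200,100)"
```

```text
shift [-0.4 -0.4  0. ] rot [-0.1  0.1 58. ]
```

```bash
sed -i "s/print('shift',np.round(s,4)/print('shift',[round(float(a),4) for a in s]/" h.py; python3 -c "
from h import *
mv(450,90,200,100)"
```

```text
shift [-0.3835, -0.4225, 0.0224] rot [-0.1  0.1 58. ]
```

Emit:
play_rows --increments '[[[-1, -0.383, -0.422, 0.0215, 0, 0, 58], [-1, -0.383, -0.422, 0.0215, 0, 0, 58], [-1, -0.383, -0.422, 0.0215, 0, 0, 58], [-1, -0.383, -0.422, 0.0215, 0, 0, 58], [-1, -0.383, -0.422, 0.0215, 0, 0, 58], [-1, -0.383, -0.422, 0.0215, 0, 0, 58], [-1, -0.383, -0.422, 0.0215, 0, 0, 58], [-1, -0.383, -0.422, 0.0215, 0, 0, 58], [-1, -0.383, -0.422, 0.0215, 0, 0, 58], [-1, -0.383, -0.422, 0.0215, 0, 0, 58], [-1, -0.383, -0.422, 0.0215, 0, 0, 58], [-1, -0.383, -0.422, 0.0215, 0, 0, 58]]]' --newtons 20

```text
clock: 1.3
eef_pos: [450.5, 86.1, 201.0]
orientation: [3.142, 0.001, 1.739]
contact_force: [-0.2, -0.2, -1.0]
grip_width: 0.997
grasp_force: 0.0
```

Run:
```python
from h import *
robot.capture('wrist')
st=robot.get_state();p,d=robot.capture('wrist');cv2.imwrite('pics/w1.png',p);np.save('w1.npy',d)
import pickle;pickle.dump(st,open('w1.pkl','wb'));print(st['eef_pos'],st['orientation'])
```

```text
[451.2  84.6 201. ] [3.1 0.  1.7]
```

View pics/w1.png

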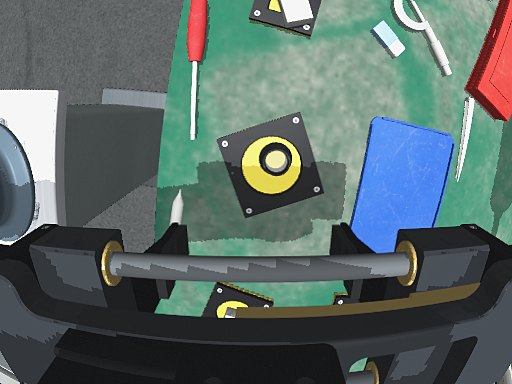

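Wrist view: the loupe's eyepiece is at (275,160) in the ring nest, whose screws are at (295,120), (220,167), (248,211) and (317,189). The tray is at the right (405,190).

```bash
cat >> h.py <<'E'
def spot(p,uv,lo,hi,r=7):
    "centroid of HSV-range pixels round a seed"
    u,v=uv;h=cv2.cvtColor(p,cv2.COLOR_BGR2HSV)[v-r:v+r+1,u-r:u+r+1]
    M=cv2.moments(cv2.inRange(h,lo,hi),True)
    return (M['m10']/M['m00']+u-r,M['m01']/M['m00']+v-r) if M['m00'] else None
def screws(n,p,seeds,st=None,r=4):
    P=[]
    for s in seeds:
        u,v=s;g=cv2.cvtColor(p,cv2.COLOR_BGR2GRAY)[v-r:v+r+1,u-r:u+r+1].astype(float)
        w=np.clip(g-120,0,None);yy,xx=np.mgrid[-r:r+1,-r:r+1]
        c=(u+(w*xx).sum()/w.sum(),v+(w*yy).sum()/w.sum());P.append(ray(n,c,14,st)[:2])
    P=np.array(P);e=[P[(i+1)%4]-P[i] for i in range(4)]
    print('screws centre',P.mean(0),'edges',[(round(float(np.hypot(*a)),1),round(float(np.degrees(np.arctan2(a[1],a[0]))),1)) for a in e])
    return P.mean(0)
E
python3 - <<'E'
from h import *
import pickle
st=pickle.load(open('w1.pkl','rb'));p=cv2.imread('pics/w1.png');d=np.load('w1.npy')
screws('wrist',p,[(295,120),(220,167),(248,211),(317,189)],st)
t=cv2.imread('pics/top0.png')
def ct(o,c): return [(int(round(o[0]-48+a/2.75)),int(round(o[1]-48+b/2.75))) for a,b in c]
screws('top',t,ct((269,209),[(420-264,69),(333-264,113),(376-264,201),(463-264,157)]),r=2)
screws('top',t,ct((361,217),[(632-528,86),(614-528,163),(692-528,184),(709-528,106)]),r=2)
screws('top',t,ct((186,212),[(103,99),(92,166),(160,176),(175,107)]),r=2)
screws('top',t,ct((360,145),[(75,367-264),(81,431-264),(194,425-264),(186,361-264)]),r=2)
c=spot(p,(275,160),(0,0,0),(180,255,75),r=20)
h=cv2.cvtColor(p,cv2.COLOR_BGR2HSV)
m=cv2.inRange(h,(0,0,0),(180,255,75))[135:190,250:302]
n,l,s,cc=cv2.connectedComponentsWithStats(m);print(s,cc+[250,135])
c=spot(p,(275,160),(10,20,110),(40,140,255),r=11);print(c,ray('wrist',c,36,st))
print(h[160,275],d[160,275],d[150,255])
E
```

```text
screws centre [nan nan] edges [(nan, nan), (nan, nan), (88.3, 27.8), (88.6, 118.0)]
screws centre [464.6  95.8] edges [(87.5, 118.4), (87.5, -151.9), (87.4, -62.2), (88.4, 27.9)]
screws centre [ 450.3 -132.6] edges [(72.2, 166.2), (72.3, -103.7), (71.7, -14.0), (72.6, 75.8)]
screws centre [450.3 301.3] edges [(58.9, 174.5), (59.2, -97.6), (59.7, -7.9), (61.7, 83.2)]
screws centre [ 636.5 -133.8] edges [(61.5, -175.7), (104.4, -85.4), (61.4, 4.5), (104.3, 94.5)]
[[   0    0   52   55 2205]
 [  14    1    4    1    4]
 [  20    0    3    1    3]
 [  28    1    2    1    2]
 [  11    2    2    1    2]
 [  31    2   21   53  171]
 [   5    5    1    1    1]
 [   7    4    1    1    1]
 [   0    6    4    4    4]
 [   9    7   33   34  453]
 [   0   51    6    4   14]] [[274.3 162.2]
 [265.5 136. ]
 [271.  135. ]
 [278.5 136. ]
 [261.5 137. ]
 [296.8 173.8]
 [255.  140. ]
 [257.  139. ]
 [251.5 142.5]
 [274.6 156.8]
 [251.7 188.1]]
(275.27457627118645, 158.9322033898305) [465.7 108.1  36. ]
[ 29  71 240] 337.25385 357.05328h.py:34: RuntimeWarning: invalid value encountered in scalar divide
  c=(u+(w*xx).sum()/w.sum(),v+(w*yy).sum()/w.sum());P.append(ray(n,c,14,st)[:2])
```

Run:
```python
from h import *
mv(466,107,16.5,100)
```

```text
shift [0.0167, 0.0187, 0.1844] rot [-0.   0.1 -0.4]
```

Emit:
play_rows --increments '[[[-1, 0.0167, 0.0187, 0.045, 0, 0, 0], [-1, 0.0167, 0.0187, 0.09, 0, 0, 0], [-1, 0.0167, 0.0187, 0.13, 0, 0, 0], [-1, 0.0167, 0.0187, 0.155, 0, 0, 0], [-1, 0.0167, 0.0187, 0.175, 0, 0, 0], [-1, 0.0167, 0.0187, 0.1835, 0, 0, 0], [-1, 0.0167, 0.0187, 0.1843, 0, 0, 0], [0.0, 0.0167, 0.0187, 0.1843, 0, 0, 0], [0.3, 0.0167, 0.0187, 0.1843, 0, 0, 0], [1, 0.0167, 0.0187, 0.1843, 0, 0, 0], [1, 0.0167, 0.0187, 0.1843, 0, 0, 0], [1, 0.0167, 0.0187, 0.1843, 0, 0, 0]]]' --newtons 12

```text
clock: 2.6
eef_pos: [465.6, 111.0, 17.1]
orientation: [3.141, -0.0, 1.745]
contact_force: [0.7, 1.1, -0.9]
grip_width: 0.633
grasp_force: 0.0
```

Emit:
play_rows --increments '[[[0.2, -0.004, 0, 0, 0, 0, 0], [1, -0.004, 0, 0, 0, 0, 0], [1, -0.004, 0, 0, 0, 0, 0], [1, -0.004, 0, 0, 0, 0, 0], [1, -0.004, 0, 0, 0, 0, 0], [1, -0.004, 0, 0, 0, 0, 0], [1, -0.004, 0, 0, 0, 0, 0]]]' --newtons 12

```text
clock: 3.3
eef_pos: [466.0, 107.0, 16.7]
orientation: [-3.141, -0.0, 1.746]
contact_force: [0.8, -0.7, -0.8]
grip_width: 0.387
grasp_force: 11.4
```

Run:
```python
from h import *
st=robot.get_state();print(st['eef_pos'],st['grip_width']*87,st['grasp_force'],st['orientation'])
mv(630,110,120,100)
```

```text
[466.  107.   16.7] 33.63702840402905 11.440177268232219 [-3.1 -0.   1.7]
shift [-0.0256, 0.162, -0.1033] rot [-0. -0.  0.]
```

Run:
```python
from h import *
p,d=robot.capture('side');q,d=robot.capture('wrist')
a=cv2.resize(p[150:290,160:330],(680,560),interpolation=cv2.INTER_CUBIC);cv2.imwrite('pics/s2.png',a)
cv2.imwrite('pics/w2.png',cv2.resize(q[130:330,120:400],(700,500)))
```

```text
(no output)
```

View pics/s2.png

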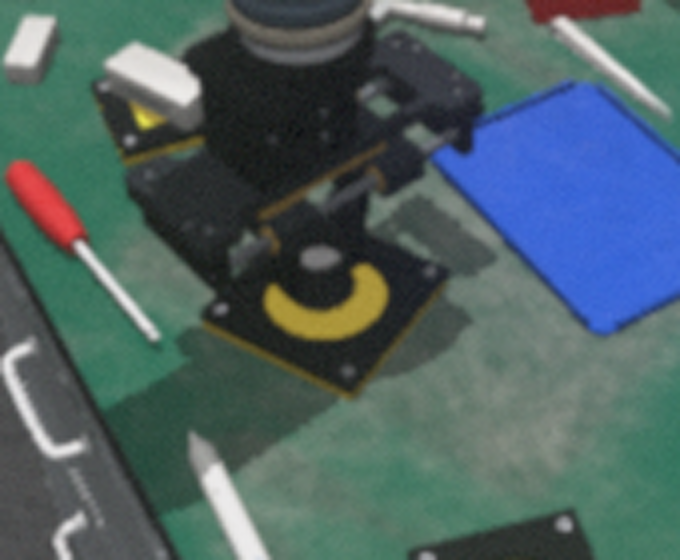

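Side crop: the loupe's top is at (320,258), between the fingers but towards the camera. The grip is unclear, so I'll check the wrist view.

View pics/w2.png

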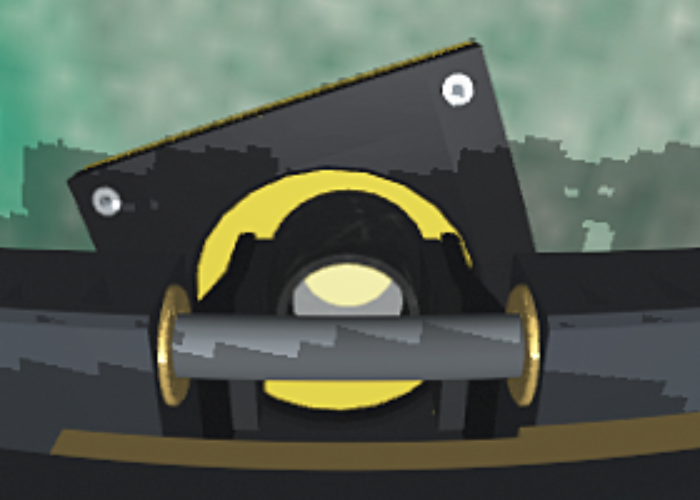

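Wrist crop: the fingers sit symmetrically on the loupe, with its eyepiece at (345,290). I'll lift it and carry it to the tray.

Emit:
play_rows --increments '[[[1, 0, 0, -0.01, 0, 0, 0], [1, 0, 0, -0.03, 0, 0, 0], [1, 0, 0, -0.06, 0, 0, 0], [1, -0.007, 0.03, -0.08, 0, 0, 0], [1, -0.017, 0.07, -0.08, 0, 0, 0], [1, -0.025, 0.11, -0.08, 0, 0, 0], [1, -0.031, 0.14, -0.08, 0, 0, 0], [1, -0.034, 0.15, -0.07, 0, 0, 0], [1, -0.034, 0.15, -0.045, 0, 0, 0], [1, -0.034, 0.15, -0.02, 0, 0, 0], [1, -0.034, 0.15, -0.008, 0, 0, 0], [1, -0.034, 0.15, -0.008, 0, 0, 0]]]'

```text
clock: 4.6
eef_pos: [617.3, 99.4, 22.8]
orientation: [-3.137, -0.0, 1.746]
contact_force: [-0.5, 0.4, -0.8]
grip_width: 0.384
grasp_force: 11.4
```

Run:
```python
from h import *
st=robot.get_state();print(st['eef_pos'],st['grip_width'],st['grasp_force'],st['orientation'])
p,d=robot.capture('side');q,d=robot.capture('wrist')
a=cv2.resize(p[130:250,230:370],(560,480),interpolation=cv2.INTER_CUBIC);cv2.imwrite('pics/s3.png',a)
```

```text
[617.3  99.4  22.8] 0.38367508575141784 11.407489803386852 [-3.1 -0.   1.7]
```

View pics/s3.png

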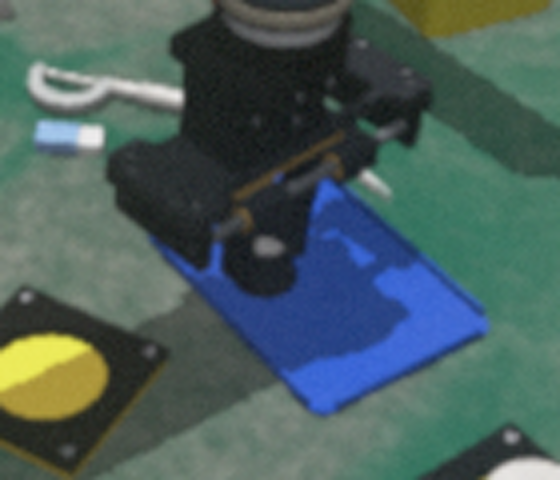

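The loupe is held at (265,270) in the crop, above the tray. I'll set it down, then go over the ring.

Emit:
play_rows --increments '[[[1, 0, 0, 0.004, 0, 0, 0], [1, 0, 0, 0.007, 0, 0, 0], [1, 0, 0, 0.0085, 0, 0, 0], [1, 0, 0, 0.0085, 0, 0, 0], [1, 0, 0, 0.0085, 0, 0, 0], [0.3, 0, 0, 0.0085, 0, 0, 0], [-0.1, 0, 0, 0.0085, 0, 0, 0], [-1, 0, 0, 0.0085, 0, 0, 0], [-1, 0, 0, 0.0085, 0, 0, 0], [-1, 0, 0, 0.0085, 0, 0, 0], [-1, 0, 0, 0.0085, 0, 0, 0]]]'

```text
clock: 5.8
eef_pos: [619.7, 99.6, 16.3]
orientation: [3.142, -0.0, 1.745]
contact_force: [0.1, 0.2, 0.3]
grip_width: 0.756
grasp_force: 0.0
```

Emit:
play_rows --increments '[[[-1, 0, 0, -0.01, 0, 0, 0], [-1, 0, 0, -0.05, 0, 0, 0], [-1, 0, 0, -0.1, 0, 0, 0], [-1, -0.03, -0.003, -0.14, 0, 0, 0], [-1, -0.08, -0.01, -0.14, 0, 0, 0], [-1, -0.13, -0.015, -0.14, 0, 0, 0], [-1, -0.18, -0.02, -0.14, 0, 0, 0], [-1, -0.22, -0.023, -0.14, 0, 0, 0], [-1, -0.234, -0.023, -0.14, 0, 0, 0], [-1, -0.234, -0.023, -0.14, 0, 0, 0], [-1, -0.234, -0.023, -0.14, 0, 0, 0], [-1, -0.234, -0.023, -0.14, 0, 0, 0]]]'

```text
clock: 7.0
eef_pos: [638.0, -131.6, 156.1]
orientation: [3.142, -0.002, 1.749]
contact_force: [-0.3, -0.4, 0.2]
grip_width: 1.001
grasp_force: 0.0
```

Run:
```python
from h import *
import pickle
st=robot.get_state();q,d=robot.capture('wrist');cv2.imwrite('pics/w4.png',q);np.save('w4.npy',d)
pickle.dump(st,open('w4.pkl','wb'));print(st['eef_pos'],st['orientation'],st['clock'],st['grip_width'])
p,d=robot.capture('top');cv2.imwrite('pics/t4.png',p)
```

```text
[ 638.  -131.6  156.1] [ 3.1 -0.   1.7] 7.0 1.0010289981258593
```

View pics/w4.png

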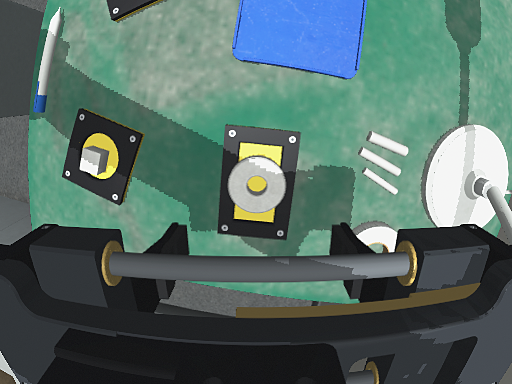

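Wrist view: the ring is at (257,184) on the oblong nest and the small block is at (95,158) in the loupe nest. The tape roll at (375,240) and the bars at (385,160) are look-alikes, clear of the grasp.

Run:
```python
from h import *
import pickle
st=pickle.load(open('w4.pkl','rb'));p=cv2.imread('pics/w4.png');d=np.load('w4.npy')
h=cv2.cvtColor(p,cv2.COLOR_BGR2HSV)
m=((h[...,1]<50)&(h[...,2]>110)).astype(np.uint8);m[:150]=0;m[220:]=0;m[:,:222]=0;m[:,295:]=0
cs,_=cv2.findContours(m,cv2.RETR_EXTERNAL,cv2.CHAIN_APPROX_NONE);k=max(cs,key=cv2.contourArea)
e=cv2.fitEllipse(k);print('ring px',e,ray('wrist',e[0],32,st),rect('wrist',k,32,st))
screws('wrist',p,[(231,132),(292,139),(283,232),(225,227)],st)
screws('wrist',p,[(82,117),(135,138),(118,198),(68,179)],st)
b=h[135:185,70:120];m=((b[...,1]<60)&(b[...,2]>120)).astype(np.uint8)
cs,_=cv2.findContours(m,cv2.RETR_EXTERNAL,cv2.CHAIN_APPROX_NONE,offset=(70,135));k=max(cs,key=cv2.contourArea);print(cv2.contourArea(k),rect('wrist',k,28,st))
print(h[150:178:3,95,2],h[150:178:3,95,1],d[165,95])
t=cv2.imread('pics/t4.png');a=cv2.resize(t[100:250,140:400],(800,462),interpolation=cv2.INTER_CUBIC);cv2.imwrite('pics/t4c.png',a)
```

```text
ring px ((256.4320373535156, 184.42330932617188), (55.570552825927734, 57.15375518798828), 88.12709045410156) [ 635.  -129.8   32. ] ((635.0885009765625, -130.07228088378906), (57.23540496826172, 57.71416091918945), 10.216679573059082)
screws centre [ 636.5 -134.8] edges [(62.1, 4.4), (104.3, -85.1), (63.1, -175.3), (104.7, 94.4)]
screws centre [ 449.4 -135.3] edges [(72.9, -14.0), (72.1, -103.9), (72.1, 172.2), (80.0, 77.0)]
385.5 ((447.013427734375, -136.75637817382812), (26.313182830810547, 25.47394371032715), 81.79267883300781)
[105 205 194 194 191 243 246 247 255  50] [  7   7   8   7   5   2   1   1   6 128] 292.8311
```

Emit:
play_rows --increments '[[[-1, 0.002, -0.0027, 0.04, 0, 0, 0], [-1, 0.002, -0.0027, 0.08, 0, 0, 0], [-1, 0.002, -0.0027, 0.11, 0, 0, 0], [-1, 0.002, -0.0027, 0.125, 0, 0, 0], [-1, 0.002, -0.0027, 0.132, 0, 0, 0], [-1, 0.002, -0.0027, 0.132, 0, 0, 0], [-0.5, 0.002, -0.0027, 0.132, 0, 0, 0], [1, 0.002, -0.0027, 0.132, 0, 0, 0], [1, 0.002, -0.0027, 0.132, 0, 0, 0], [1, 0.002, -0.0027, 0.132, 0, 0, 0], [1, 0.002, -0.0027, 0.132, 0, 0, 0], [1, 0.002, -0.0027, 0.132, 0, 0, 0]]]' --newtons 35

```text
clock: 8.3
eef_pos: [635.3, -133.4, 24.8]
orientation: [3.14, 0.0, 1.746]
contact_force: [0.9, 1.1, 2.4]
grip_width: 0.64
grasp_force: 35.0
```

Emit:
play_rows --increments '[[[1, 0, 0, 0, 0, 0, 0], [1, 0, 0, 0, 0, 0, 0], [1, 0, 0, 0, 0, 0, 0]]]'

```text
clock: 8.6
eef_pos: [635.2, -133.4, 24.7]
orientation: [3.14, 0.0, 1.746]
contact_force: [0.6, 0.3, 4.6]
grip_width: 0.637
grasp_force: 35.0
```

Emit:
play_rows --increments '[[[1, 0, 0, -0.01, 0, 0, 0], [1, 0, 0, -0.035, 0, 0, 0], [1, 0, 0, -0.07, 0, 0, 0], [1, 0.025, -0.013, -0.08, 0, 0, 0], [1, 0.065, -0.033, -0.08, 0, 0, 0], [1, 0.11, -0.056, -0.08, 0, 0, 0], [1, 0.155, -0.079, -0.08, 0, 0, 0], [1, 0.2, -0.102, -0.08, 0, 0, 0], [1, 0.235, -0.12, -0.08, 0, 0, 0], [1, 0.2527, -0.1285, -0.08, 0, 0, 0], [1, 0.2527, -0.1285, -0.08, 0, 0, 0], [1, 0.2527, -0.1285, -0.08, 0, 0, 0]]]'

```text
clock: 9.8
eef_pos: [463.8, 92.9, 104.1]
orientation: [-3.141, 0.0, 1.746]
contact_force: [1.1, 0.1, -3.2]
grip_width: 0.638
grasp_force: 35.0
```

Run:
```python
from h import *
import pickle
st=robot.get_state();q,d=robot.capture('wrist');cv2.imwrite('pics/w5.png',q);np.save('w5.npy',d)
pickle.dump(st,open('w5.pkl','wb'));print(st['eef_pos'],st['orientation'],st['clock'],st['grip_width'])
p,d=robot.capture('top');cv2.imwrite('pics/t5.png',p)
t=cv2.resize(p[100:250,200:400],(533,400));cv2.imwrite('pics/m5.png',cv2.resize(q[90:350,80:420],(700,535)))
```

```text
[463.8  92.9 104.1] [-3.1  0.   1.7] 9.8 0.6377016769433641
```

View pics/m5.png

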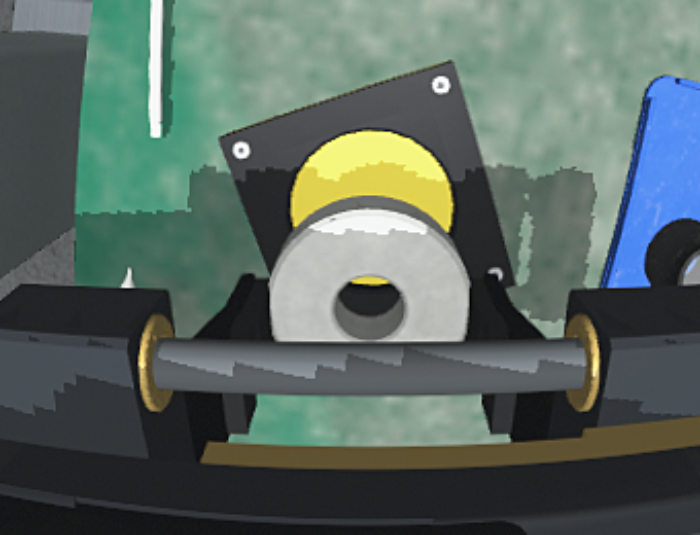

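Wrist crop: the ring is held level with its bore at (369,307), and the nest's pocket is ahead of it. The loupe stands in the tray at (690,265).

Run:
```python
from h import *
import pickle
st=pickle.load(open('w5.pkl','rb'));p=cv2.imread('pics/w5.png')
print(ray('wrist',(259.2,239.2),111.4,st),st['eef_pos'])
f=lambda u,v:(int(round(80+u*340/700)),int(round(90+v*260/535)))
for u in((441,85),(241,150)):
    c=f(*u);print(c,ray('wrist',c,14,st))
```

```text
[463.4  95.7 111.4] [463.8  92.9 104.1]
(294, 131) [483.  154.8  14. ]
(197, 163) [405. 113.  14.]
```

Emit:
play_rows --increments '[[[1, 0, 0.001, 0.03, 0, 0, 0], [1, 0, 0.001, 0.055, 0, 0, 0], [1, 0, 0.001, 0.072, 0, 0, 0], [1, 0, 0.001, 0.08, 0, 0, 0], [1, 0, 0.001, 0.084, 0, 0, 0], [1, 0, 0.001, 0.0865, 0, 0, 0], [1, 0, 0.001, 0.087, 0, 0, 0], [1, 0, 0.001, 0.087, 0, 0, 0]]]'

```text
clock: 10.7
eef_pos: [465.7, 93.4, 17.8]
orientation: [3.14, -0.0, 1.745]
contact_force: [0.2, -0.4, -2.5]
grip_width: 0.638
grasp_force: 35.0
```

Emit:
play_rows --increments '[[[1, 0, 0, 0.0009, 0, 0, 0], [1, 0, 0, 0.0009, 0, 0, 0], [0.0, 0, 0, 0.0009, 0, 0, 0], [-0.5, 0, 0, 0.0009, 0, 0, 0], [-1, 0, 0, 0.0009, 0, 0, 0], [-1, 0, 0, 0.0009, 0, 0, 0], [-1, 0, 0, 0.0009, 0, 0, 0], [-1, 0, 0, -0.02, 0, 0, 0], [-1, 0, 0, -0.06, 0, 0, 0], [-1, 0, 0, -0.1, 0, 0, 0], [-1, 0, 0, -0.135, 0, 0, 0], [-1, 0, 0, -0.135, 0, 0, 0]]]'

```text
clock: 11.9
eef_pos: [468.5, 94.0, 156.6]
orientation: [3.132, -0.002, 1.745]
contact_force: [1.1, 0.2, 1.0]
grip_width: 0.997
grasp_force: 0.0
```

Emit:
play_rows --increments '[[[-1, 0.05, 0.005, 0, 0, 0, 0], [-1, 0.1, 0.01, 0, 0, 0, 0], [-1, 0.15, 0.015, 0, 0, 0, 0], [-1, 0.19, 0.019, 0, 0, 0, 0], [-1, 0.197, 0.019, 0, 0, 0, 0], [-1, 0.197, 0.019, 0, 0, 0, 0], [-1, 0.197, 0.019, 0, 0, 0, 0], [-1, 0.197, 0.019, 0, 0, 0, 0]]]'

```text
clock: 12.7
eef_pos: [450.1, 288.4, 152.0]
orientation: [-3.141, 0.001, 1.742]
contact_force: [0.2, 0.2, 0.3]
grip_width: 1.003
grasp_force: 0.0
```

Run:
```python
from h import *
import pickle
st=robot.get_state();q,d=robot.capture('wrist');cv2.imwrite('pics/w6.png',q);np.save('w6.npy',d)
pickle.dump(st,open('w6.pkl','wb'));print(st['eef_pos'],st['orientation'],st['clock'],st['grip_width'])
p,d=robot.capture('top');cv2.imwrite('pics/t6.png',p)
h=cv2.cvtColor(q,cv2.COLOR_BGR2HSV);m=((h[...,1]<50)&(h[...,2]>110)).astype(np.uint8);m[230:]=0
cs,_=cv2.findContours(m,cv2.RETR_EXTERNAL,cv2.CHAIN_APPROX_NONE)
for k in cs:
    if cv2.contourArea(k)>500: print(cv2.boundingRect(k),rect('wrist',k,38,st))
```

```text
[450.1 288.4 152. ] [-3.1  0.   1.7] 12.7 1.0025772021008126
(358, 187, 32, 38) ((570.1525268554688, 290.12078857421875), (18.76515007019043, 41.394718170166016), 52.71278762817383)
(91, 141, 57, 25) ((302.1277770996094, 301.8551025390625), (66.21728515625, 22.433088302612305), 5.224397659301758)
(385, 137, 66, 91) ((620.9251098632812, 324.49853515625), (51.30268478393555, 112.84334564208984), 59.71146011352539)
(238, 136, 49, 79) ((451.2476806640625, 301.27349853515625), (30.740694046020508, 72.7820053100586), 24.149673461914062)
(274, 112, 83, 78) ((501.1345520019531, 335.85894775390625), (70.7242660522461, 71.46717834472656), 33.309059143066406)
(199, 39, 54, 52) ((398.90576171875, 400.751708984375), (50.56351852416992, 21.425710678100586), 53.47722244262695)
(416, 0, 96, 165) ((658.647705078125, 459.15301513671875), (148.03172302246094, 197.8396759033203), 7.538784503936768)
(349, 0, 79, 68) ((548.9679565429688, 473.8510437011719), (53.480628967285156, 85.519287109375), 83.21631622314453)
```

View pics/w6.png

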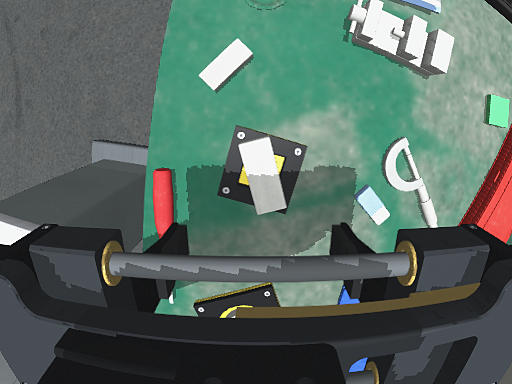

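Wrist view: the long block is at (262,175) across the small nest and measures 30.7 x 72.8 mm, which is right. Look-alikes are at (226,65) and (400,35). The micrometer is at (410,170), clear of the grasp.

Run:
```python
from h import *
import pickle
mv(451.2,301.3,24.5,114.15)
st=pickle.load(open('w6.pkl','rb'));p=cv2.imread('pics/w6.png')
screws('wrist',p,[(241,135),(297,152),(286,209),(226,190)],st)
```

```text
shift [0.0121, 0.0032, 0.1277] rot [ -0.    0.  -14.3]
screws centre [450.7 301.3] edges [(60.3, -6.1), (60.8, -92.8), (63.9, 173.2), (60.0, 83.8)]
```

Emit:
play_rows --increments '[[[-1, 0.012, 0.0032, 0.02, 0, 0, -7.2], [-1, 0.012, 0.0032, 0.05, 0, 0, -14.3], [-1, 0.012, 0.0032, 0.085, 0, 0, -14.3], [-1, 0.012, 0.0032, 0.11, 0, 0, -14.3], [-1, 0.012, 0.0032, 0.123, 0, 0, -14.3], [-1, 0.012, 0.0032, 0.1275, 0, 0, -14.3], [-1, 0.012, 0.0032, 0.1275, 0, 0, -14.3], [-0.3, 0.012, 0.0032, 0.1275, 0, 0, -14.3], [0.1, 0.012, 0.0032, 0.1275, 0, 0, -14.3], [1, 0.012, 0.0032, 0.1275, 0, 0, -14.3], [1, 0.012, 0.0032, 0.1275, 0, 0, -14.3], [1, 0.012, 0.0032, 0.1275, 0, 0, -14.3]]]' --newtons 40

```text
clock: 14.0
eef_pos: [450.8, 303.1, 25.0]
orientation: [3.141, -0.0, 1.995]
contact_force: [0.1, -0.2, -0.6]
grip_width: 0.628
grasp_force: 0.0
```

Emit:
play_rows --increments '[[[1, 0, 0, 0, 0, 0, 0], [1, 0, 0, 0, 0, 0, 0], [1, 0, 0, 0, 0, 0, 0], [1, 0, 0, 0, 0, 0, 0], [1, 0, 0, 0, 0, 0, 0], [1, 0, 0, 0, 0, 0, 0]]]'

```text
clock: 14.6
eef_pos: [450.8, 303.0, 24.7]
orientation: [3.141, -0.0, 1.995]
contact_force: [0.6, 0.3, -1.0]
grip_width: 0.344
grasp_force: 40.0
```

Run:
```python
from h import *
st=robot.get_state();print(np.degrees(st['orientation'][2]))
mv(636.5,-134,110,94.5)
mv(540,100,110,100)
```

```text
114.30710447758503
shift [-0.4747, -0.0107, -0.0853] rot [ 0.  -0.  19.8]
shift [-0.2217, -0.0023, -0.0853] rot [ 0.  -0.  14.3]
```

Emit:
play_rows --increments '[[[1, 0, 0, -0.008, 0, 0, 0], [1, 0, 0, -0.03, 0, 0, 0], [1, 0, 0, -0.06, 0, 0, 0], [1, -0.02, 0, -0.08, 0, 0, 0], [1, -0.05, 0, -0.08, 0, 0, 4], [1, -0.09, -0.002, -0.08, 0, 0, 8], [1, -0.135, -0.004, -0.08, 0, 0, 12], [1, -0.18, -0.005, -0.08, 0, 0, 16], [1, -0.225, -0.006, -0.08, 0, 0, 19.8], [1, -0.27, -0.007, -0.08, 0, 0, 19.8], [1, -0.315, -0.008, -0.08, 0, 0, 19.8], [1, -0.36, -0.009, -0.08, 0, 0, 19.8]]]'

```text
clock: 15.8
eef_pos: [590.3, -30.3, 104.5]
orientation: [-3.14, -0.001, 1.65]
contact_force: [1.4, 0.6, -4.2]
grip_width: 0.344
grasp_force: 40.0
```

Run:
```python
from h import *
st=robot.get_state();print(np.degrees(st['orientation'][2]),st['eef_pos'],st['grip_width'])
mv(636.5,-134,105,94.5)
```

```text
94.51989530540324 [590.3 -30.3 104.5] 0.34383024467538764
shift [-0.1071, 0.0379, -0.0007] rot [-0.1 -0.   0. ]
```

Emit:
play_rows --increments '[[[1, -0.035, 0.0125, 0, 0, 0, 0], [1, -0.07, 0.025, 0, 0, 0, 0], [1, -0.095, 0.034, 0, 0, 0, 0], [1, -0.107, 0.038, 0, 0, 0, 0], [1, -0.107, 0.038, 0, 0, 0, 0], [1, -0.107, 0.038, 0, 0, 0, 0], [1, -0.107, 0.038, 0, 0, 0, 0]]]'

```text
clock: 16.5
eef_pos: [636.5, -129.6, 104.3]
orientation: [-3.14, -0.002, 1.652]
contact_force: [0.8, -0.1, -3.7]
grip_width: 0.337
grasp_force: 40.0
```

Run:
```python
from h import *
import pickle
st=robot.get_state();q,d=robot.capture('wrist');cv2.imwrite('pics/w7.png',q)
pickle.dump(st,open('w7.pkl','wb'));print(st['eef_pos'],np.degrees(st['orientation']),st['clock'],st['grip_width'])
p,d=robot.capture('top');cv2.imwrite('pics/t7.png',p)
a=cv2.resize(q[70:330,100:400],(560,485));t=cv2.resize(p[170:250,230:310],(240,240),interpolation=cv2.INTER_CUBIC)
cv2.imwrite('pics/m7.png',np.hstack([a,cv2.copyMakeBorder(t,0,245,0,0,0)]))
```

```text
[ 636.5 -129.6  104.3] [-179.9   -0.1   94.7] 16.5 0.337369197173528
```

View pics/m7.png

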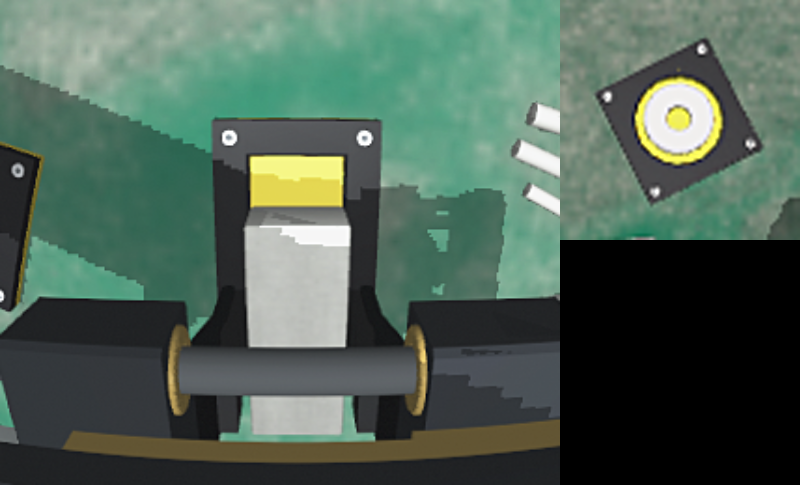

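Ring sits centred in its nest (679,119). The long block is held aligned with the oblong nest; its far top edge is at (299,226) and the nest screws are at (229,138) and (364,138).

Run:
```python
from h import *
import pickle
st=pickle.load(open('w7.pkl','rb'))
f=lambda u,v:(100+u*300/560,70+v*260/485)
for u in((247,226),(351,226)):print('top edge',ray('wrist',f(*u),117.6,st))
for u in((229,138),(364,138)):print('screw',ray('wrist',f(*u),14,st))
```

```text
top edge [619.8 -97.7 117.6]
top edge [648.9 -95.3 117.6]
screw [601.5 -85.6  14. ]
screw [663.3 -80.5  14. ]
```

Emit:
play_rows --increments '[[[1, -0.0015, 0, 0.025, 0, 0, 0], [1, -0.0015, 0, 0.045, 0, 0, 0], [1, -0.0015, 0, 0.06, 0, 0, 0], [1, -0.0015, 0, 0.06, 0, 0, 0], [1, -0.0015, 0, 0.06, 0, 0, 0]]]'

```text
clock: 17.1
eef_pos: [637.4, -133.6, 44.9]
orientation: [3.141, -0.0, 1.65]
contact_force: [0.7, -1.2, -4.0]
grip_width: 0.34
grasp_force: 40.0
```

Emit:
play_rows --increments '[[[1, 0.0013, -0.0008, 0.01, 0, 0, 0], [1, 0.0013, -0.0008, 0.018, 0, 0, 0], [1, 0.0013, -0.0008, 0.023, 0, 0, 0], [1, 0.0013, -0.0008, 0.0265, 0, 0, 0], [1, 0.0013, -0.0008, 0.0278, 0, 0, 0], [1, 0.0013, -0.0008, 0.0278, 0, 0, 0], [1, 0.0013, -0.0008, 0.0278, 0, 0, 0]]]'

```text
clock: 17.8
eef_pos: [636.5, -132.9, 17.1]
orientation: [3.141, 0.0, 1.649]
contact_force: [-0.3, 0.3, -4.5]
grip_width: 0.341
grasp_force: 40.0
```

Emit:
play_rows --increments '[[[1, 0, 0, 0.0006, 0, 0, 0], [1, 0, 0, 0.0006, 0, 0, 0], [0.25, 0, 0, 0.0006, 0, 0, 0], [0.0, 0, 0, 0.0006, 0, 0, 0], [-0.6, 0, 0, 0.0006, 0, 0, 0], [-1, 0, 0, 0.0006, 0, 0, 0], [-1, 0, 0, 0.0006, 0, 0, 0], [-1, 0, 0, -0.015, 0, 0, 0], [-1, 0, 0, -0.05, 0, 0, 0], [-1, 0, 0, -0.09, 0, 0, 0], [-1, 0, 0, -0.12, 0, 0, 0], [-1, 0, 0, -0.12, 0, 0, 0]]]'

```text
clock: 19.0
eef_pos: [639.6, -134.0, 143.4]
orientation: [3.131, 0.002, 1.649]
contact_force: [1.6, 0.3, 0.8]
grip_width: 0.987
grasp_force: 0.0
```

Emit:
play_rows --increments '[[[-1, 0, -0.045, 0, 0, 0, 0], [-1, 0, -0.095, 0, 0, 0, 0], [-1, 0, -0.145, 0, 0, 0, 0], [-1, 0.003, -0.18, 0, 0, 0, 0], [-1, 0.003, -0.19, 0, 0, 0, 0], [-1, 0.003, -0.19, 0, 0, 0, 0], [-1, 0.003, -0.19, 0, 0, 0, 0], [-1, 0.003, -0.19, 0, 0, 0, 0]]]'

```text
clock: 19.8
eef_pos: [448.5, -144.6, 137.1]
orientation: [3.14, 0.001, 1.651]
contact_force: [0.2, -0.0, -0.8]
grip_width: 0.999
grasp_force: 0.0
```

Run:
```python
from h import *
import pickle
st=robot.get_state();q,d=robot.capture('wrist');cv2.imwrite('pics/w8.png',q);np.save('w8.npy',d)
pickle.dump(st,open('w8.pkl','wb'));print(st['eef_pos'],np.degrees(st['orientation']),st['clock'],st['grip_width'])
p,d=robot.capture('top');cv2.imwrite('pics/t8.png',p)
a=cv2.resize(q[70:270,140:380],(560,467));t=cv2.resize(p[105:185,320:400],(240,240),interpolation=cv2.INTER_CUBIC)
cv2.imwrite('pics/m8.png',np.hstack([a,cv2.copyMakeBorder(t,0,227,0,0,0)]))
```

```text
[ 448.5 -144.6  137.1] [179.9   0.   94.6] 19.8 0.9990067556405505
```

View pics/m8.png

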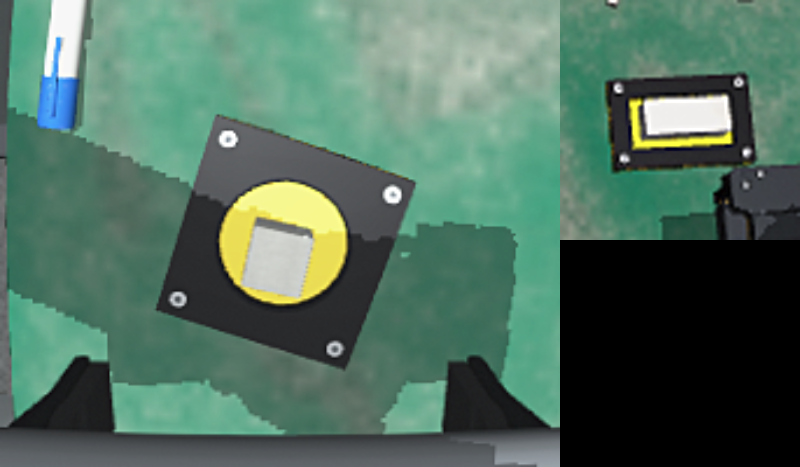

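The long block lies in its pocket (right inset). In the wrist crop the small block's top face spans (242..312, 230..298), with a shaded side face above it.

Run:
```python
from h import *
import pickle
st=pickle.load(open('w8.pkl','rb'));p=cv2.imread('pics/w8.png')
h=cv2.cvtColor(p,cv2.COLOR_BGR2HSV)
b=h[155:205,235:285];m=((b[...,1]<50)&(b[...,2]>125)).astype(np.uint8)
cs,_=cv2.findContours(m,cv2.RETR_EXTERNAL,cv2.CHAIN_APPROX_NONE,offset=(235,155));k=max(cs,key=cv2.contourArea)
r=rect('wrist',k,28,st);print(cv2.boundingRect(k),r)
f=lambda u,v:(int(round(140+u*240/560)),int(round(70+v*200/467)))
screws('wrist',p,[f(228,139),f(392,194),f(335,349),f(178,299)],st)
(x,y),_,a=r
for yaw in(a,a+90):print(yaw);mv(x,y,16.6,yaw)
```

```text
(244, 166, 30, 32) ((447.3528137207031, -135.92294311523438), (26.529834747314453, 24.51015281677246), 81.7916259765625)
screws centre [ 449.8 -133.1] edges [(72.3, -14.0), (72.3, -104.1), (71.9, 165.9), (72.2, 76.2)]
81.7916259765625
shift [0.0088, 0.0001, 0.1202] rot [ 0.   0.  12.8]
171.7916259765625
shift [0.0088, 0.0001, 0.1202] rot [ -0.    0.  -77.2]
```

Emit:
play_rows --increments '[[[-1, 0.0088, 0, 0.03, 0, 0, 6.4], [-1, 0.0088, 0, 0.065, 0, 0, 12.8], [-1, 0.0088, 0, 0.095, 0, 0, 12.8], [-1, 0.0088, 0, 0.112, 0, 0, 12.8], [-1, 0.0088, 0, 0.119, 0, 0, 12.8], [-1, 0.0088, 0, 0.1202, 0, 0, 12.8], [-1, 0.0088, 0, 0.1202, 0, 0, 12.8], [-0.2, 0.0088, 0, 0.1202, 0, 0, 12.8], [0.1, 0.0088, 0, 0.1202, 0, 0, 12.8], [0.3, 0.0088, 0, 0.1202, 0, 0, 12.8], [1, 0.0088, 0, 0.1202, 0, 0, 12.8], [1, 0.0088, 0, 0.1202, 0, 0, 12.8]]]' --newtons 20

```text
clock: 21.1
eef_pos: [446.0, -135.9, 16.9]
orientation: [3.141, -0.0, 1.426]
contact_force: [0.1, -0.2, 0.2]
grip_width: 0.63
grasp_force: 0.0
```

Emit:
play_rows --increments '[[[1, 0, 0, 0, 0, 0, 0], [1, 0, 0, 0, 0, 0, 0], [1, 0, 0, 0, 0, 0, 0], [1, 0, 0, 0, 0, 0, 0], [1, 0, 0, 0, 0, 0, 0], [1, 0, 0, 0, 0, 0, 0]]]'

```text
clock: 21.7
eef_pos: [446.1, -135.9, 16.7]
orientation: [3.141, 0.0, 1.426]
contact_force: [1.5, -0.1, 0.2]
grip_width: 0.286
grasp_force: 20.0
```

Run:
```python
from h import *
st=robot.get_state();print(np.degrees(st['orientation'][2]),st['eef_pos'],st['grip_width']*87)
mv(450.5,301.3,16.6,83.5)
```

```text
81.71293767106174 [ 446.1 -135.9   16.7] 24.876539570717398
shift [0.4333, -0.0586, 0.0001] rot [ 0.   0.  -1.8]
```

Emit:
play_rows --increments '[[[1, 0, 0, -0.008, 0, 0, 0], [1, 0, 0, -0.03, 0, 0, 0], [1, 0, 0, -0.06, 0, 0, 0], [1, 0.02, -0.003, -0.08, 0, 0, -1.8], [1, 0.06, -0.008, -0.08, 0, 0, -1.8], [1, 0.105, -0.014, -0.08, 0, 0, -1.8], [1, 0.15, -0.02, -0.08, 0, 0, -1.8], [1, 0.195, -0.026, -0.08, 0, 0, -1.8], [1, 0.24, -0.032, -0.08, 0, 0, -1.8], [1, 0.285, -0.039, -0.08, 0, 0, -1.8], [1, 0.33, -0.045, -0.08, 0, 0, -1.8], [1, 0.375, -0.051, -0.08, 0, 0, -1.8]]]'

```text
clock: 22.9
eef_pos: [449.0, 244.2, 97.2]
orientation: [-3.142, 0.0, 1.458]
contact_force: [0.7, -1.1, 0.0]
grip_width: 0.287
grasp_force: 20.0
```

Emit:
play_rows --increments '[[[1, 0.035, -0.005, 0, 0, 0, 0], [1, 0.052, -0.007, 0, 0, 0, 0], [1, 0.056, -0.0076, 0, 0, 0, 0], [1, 0.056, -0.0076, 0, 0, 0, 0], [1, 0.056, -0.0076, 0.02, 0, 0, 0], [1, 0.056, -0.0076, 0.035, 0, 0, 0], [1, 0.056, -0.0076, 0.045, 0, 0, 0], [1, 0.056, -0.0076, 0.045, 0, 0, 0], [1, 0.056, -0.0076, 0.045, 0, 0, 0]]]'

```text
clock: 23.8
eef_pos: [448.8, 298.0, 52.1]
orientation: [3.141, 0.0, 1.456]
contact_force: [0.5, 1.4, -1.0]
grip_width: 0.283
grasp_force: 20.0
```

Run:
```python
from h import *
import pickle
st=robot.get_state();q,d=robot.capture('wrist');cv2.imwrite('pics/w9.png',q);np.save('w9.npy',d)
pickle.dump(st,open('w9.pkl','wb'));print(st['eef_pos'],np.degrees(st['orientation']),st['clock'],st['grip_width'])
cv2.imwrite('pics/m9.png',cv2.resize(q[130:330,140:380],(600,500)))
mv(450.5,301.3,17,83.5)
```

```text
[448.8 298.   52.1] [180.    0.   83.4] 23.8 0.2833619109369926
shift [0.0029, 0.0011, 0.0354] rot [ 0.1 -0.  -0.1]
```

View pics/m9.png

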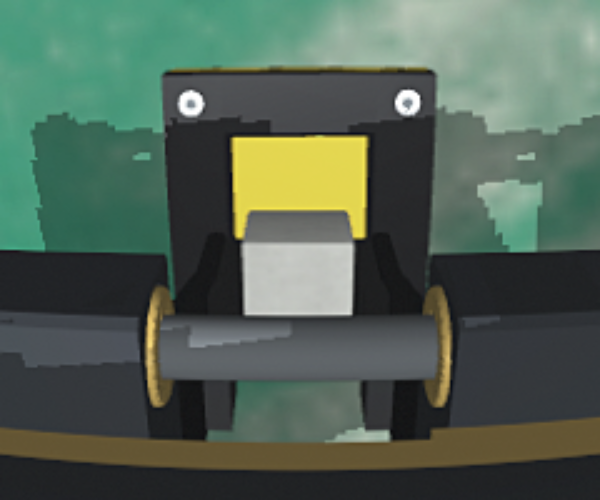

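The small block is held squarely, its far edge at (298,242), above the square pocket whose screws are at (190,104) and (408,102).

Run:
```python
from h import *
import pickle
st=pickle.load(open('w9.pkl','rb'))
f=lambda u,v:(140+u*240/600,130+v*200/500)
print('edge',ray('wrist',f(298,242),63.4,st))
a,b=[ray('wrist',f(*u),14,st)[:2] for u in((190,104),(408,102))];e=(b-a)/np.linalg.norm(b-a)
print('nest',(a+b)/2+30.1*np.array([e[1],-e[0]]),'block',ray('wrist',f(298,242),63.4,st)[:2]+13*np.array([e[1],-e[0]]))
```

```text
edge [450.4 310.1  63.4]
nest [450.  301.1] block [449.  297.2]
```

Emit:
play_rows --increments '[[[1, 0.0033, 0.0013, 0.005, 0, 0, 0], [1, 0.0033, 0.0013, 0.017, 0, 0, 0], [1, 0.0033, 0.0013, 0.026, 0, 0, 0], [1, 0.0033, 0.0013, 0.032, 0, 0, 0], [1, 0.0033, 0.0013, 0.035, 0, 0, 0], [1, 0.0033, 0.0013, 0.035, 0, 0, 0], [1, 0.0033, 0.0013, 0.035, 0, 0, 0]]]'

```text
clock: 24.55
eef_pos: [449.7, 301.9, 16.7]
orientation: [-3.141, 0.0, 1.457]
contact_force: [-2.0, -1.4, 2.5]
grip_width: 0.284
grasp_force: 20.0
```

Emit:
play_rows --increments '[[[0.4, 0, 0, 0, 0, 0, 0], [0.2, 0, 0, 0, 0, 0, 0], [-0.3, 0, 0, 0, 0, 0, 0], [-1, 0, 0, 0, 0, 0, 0], [-1, 0, 0, 0, 0, 0, 0], [-1, 0, 0, 0, 0, 0, 0], [-1, 0, 0, -0.015, 0, 0, 0], [-1, 0, 0, -0.05, 0, 0, 0], [-1, 0, 0, -0.095, 0, 0, 0], [-1, 0, 0, -0.13, 0, 0, 0], [-1, -0.035, 0.035, -0.13, 0, 0, 0], [-1, -0.07, 0.07, -0.13, 0, 0, 0]]]'

```text
clock: 25.75
eef_pos: [512.3, 226.2, 148.4]
orientation: [3.139, -0.003, 1.463]
contact_force: [0.3, -0.1, 0.2]
grip_width: 0.998
grasp_force: 0.0
```

Emit:
play_rows --increments '[[[-1, -0.035, 0.035, 0, 0, 0, 0], [-1, -0.07, 0.07, 0, 0, 0, 0], [-1, -0.105, 0.105, 0, 0, 0, 0], [-1, -0.126, 0.123, 0, 0, 0, 0], [-1, -0.126, 0.123, 0, 0, 0, 0], [-1, -0.126, 0.123, 0, 0, 0, 0], [-1, -0.126, 0.123, 0, 0, 0, 0], [-1, -0.126, 0.123, 0, 0, 0, 0]]]'

```text
clock: 26.55
eef_pos: [618.8, 87.6, 146.6]
orientation: [-3.141, -0.001, 1.46]
contact_force: [1.2, 0.3, -0.6]
grip_width: 1.001
grasp_force: 0.0
```

Run:
```python
from h import *
import pickle
st=robot.get_state();q,d=robot.capture('wrist');cv2.imwrite('pics/w10.png',q);np.save('w10.npy',d)
pickle.dump(st,open('w10.pkl','wb'));print(st['eef_pos'],np.degrees(st['orientation']),st['clock'],st['grip_width'])
h=cv2.cvtColor(q,cv2.COLOR_BGR2HSV)
for nm,m,z in(('dark',(h[...,2]<70),25),('bright',(h[...,1]<90)&(h[...,2]>100),35)):
    m=m.astype(np.uint8);m[218:]=0
    cs,_=cv2.findContours(m,cv2.RETR_EXTERNAL,cv2.CHAIN_APPROX_NONE)
    for k in cs:
        if 80<cv2.contourArea(k)<6000: print(nm,cv2.boundingRect(k),rect('wrist',k,z,st))
p,d=robot.capture('top');cv2.imwrite('pics/t10.png',p)
a=cv2.resize(q[80:280,140:380],(500,417));t=cv2.resize(p[175:245,150:220],(280,280),interpolation=cv2.INTER_CUBIC)
cv2.imwrite('pics/m10.png',np.hstack([a,cv2.copyMakeBorder(t,0,137,0,0,0)]))
```

```text
[618.8  87.6 146.6] [-180.    -0.1   83.7] 26.55 1.0005607916232504
dark (240, 155, 38, 40) ((620.0657958984375, 100.75263214111328), (38.04505157470703, 37.32079315185547), 38.755184173583984)
dark (69, 128, 115, 90) ((471.2540588378906, 98.20502471923828), (103.2583999633789, 100.04303741455078), 28.011905670166016)
dark (60, 0, 60, 56) ((457.2412109375, 292.9078369140625), (69.25349426269531, 76.76677703857422), 83.76123046875)
bright (493, 200, 13, 18) ((922.4335327148438, 28.760421752929688), (22.95366859436035, 20.665084838867188), 73.06370544433594)
bright (72, 189, 21, 29) ((416.5076904296875, 91.6397476196289), (14.590676307678223, 38.987281799316406), 26.010173797607422)
bright (422, 171, 69, 47) ((850.0759887695312, 58.06361770629883), (56.70010757446289, 106.56594848632812), 81.78377532958984)
bright (96, 168, 46, 50) ((471.76861572265625, 100.60993957519531), (53.0665168762207, 55.80467224121094), 85.13374328613281)
bright (246, 166, 26, 24) ((619.728515625, 99.55429077148438), (22.375619888305664, 23.720888137817383), 83.701171875)
bright (31, 116, 24, 73) ((379.3808288574219, 159.80145263671875), (7.776944637298584, 87.63432312011719), 6.8731770515441895)
bright (404, 94, 23, 49) ((780.961181640625, 143.9616241455078), (18.242572784423828, 53.69987487792969), 16.88485336303711)
bright (342, 91, 10, 41) ((710.9419555664062, 155.17820739746094), (7.318872928619385, 38.36787033081055), 3.199960947036743)
bright (71, 2, 23, 26) ((455.89202880859375, 297.8793029785156), (25.566625595092773, 29.37563133239746), 83.95365905761719)
bright (120, 0, 49, 40) ((523.232666015625, 271.0235900878906), (42.32155227661133, 50.19900894165039), 73.97728729248047)
```

View pics/m10.png

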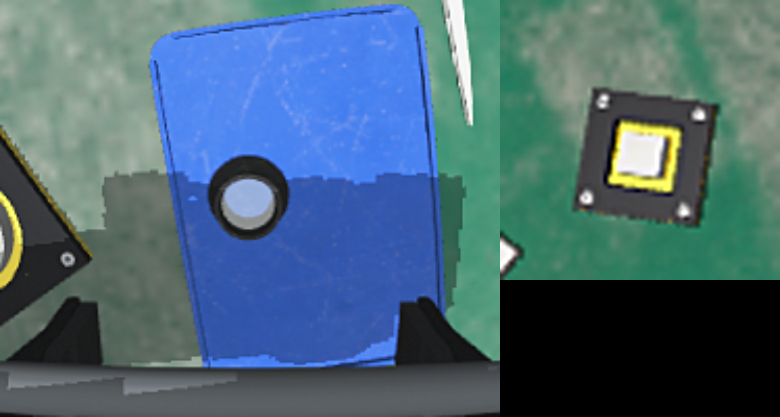

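The small block sits in its pocket (640,155). The loupe stands upright in the tray at (248,198), world (620,100).

Emit:
play_rows --increments '[[[-1, 0.012, 0, 0.04, 0, 0, 0], [-1, 0.012, 0, 0.08, 0, 0, 0], [-1, 0.012, 0, 0.11, 0, 0, 0], [-1, 0.012, 0, 0.126, 0, 0, 0], [-1, 0.012, 0, 0.131, 0, 0, 0], [-1, 0.012, 0, 0.131, 0, 0, 0], [-0.2, 0.012, 0, 0.131, 0, 0, 0], [0.1, 0.012, 0, 0.131, 0, 0, 0], [1, 0.012, 0, 0.131, 0, 0, 0], [1, 0.012, 0, 0.131, 0, 0, 0], [1, 0.012, 0, 0.131, 0, 0, 0], [1, 0.012, 0, 0.131, 0, 0, 0]]]' --newtons 12

```text
clock: 27.85
eef_pos: [621.0, 97.5, 15.8]
orientation: [3.141, -0.0, 1.458]
contact_force: [-0.3, -0.1, 0.6]
grip_width: 0.534
grasp_force: 0.0
```

Emit:
play_rows --increments '[[[1, 0, 0, 0, 0, 0, 0], [1, 0, 0, 0, 0, 0, 0], [1, 0, 0, 0, 0, 0, 0], [1, 0, 0, 0, 0, 0, 0], [1, 0, 0, 0, 0, 0, 0]]]'

```text
clock: 28.35
eef_pos: [620.9, 97.5, 15.6]
orientation: [-3.141, -0.0, 1.458]
contact_force: [-0.2, -0.1, -0.6]
grip_width: 0.376
grasp_force: 11.4
```

Run:
```python
from h import *
st=robot.get_state();print(np.degrees(st['orientation'][2]),st['eef_pos'],st['grip_width']*87)
mv(450,-133,100,83.7)
```

```text
83.50955743218408 [620.9  97.5  15.6] 32.74201334465813
shift [-0.2484, -0.1437, -0.0843] rot [-0.  -0.  -0.2]
```

Emit:
play_rows --increments '[[[1, 0, 0, -0.01, 0, 0, 0], [1, 0, 0, -0.035, 0, 0, 0], [1, 0, 0, -0.065, 0, 0, 0], [1, -0.025, -0.014, -0.08, 0, 0, 0], [1, -0.06, -0.034, -0.08, 0, 0, 0], [1, -0.1, -0.057, -0.08, 0, 0, 0], [1, -0.14, -0.08, -0.08, 0, 0, 0], [1, -0.18, -0.103, -0.08, 0, 0, 0], [1, -0.215, -0.123, -0.08, 0, 0, 0], [1, -0.24, -0.138, -0.08, 0, 0, 0], [1, -0.2505, -0.1435, -0.08, 0, 0, 0], [1, -0.2505, -0.1435, -0.08, 0, 0, 0]]]'

```text
clock: 29.55
eef_pos: [449.7, -136.3, 96.4]
orientation: [3.141, -0.0, 1.454]
contact_force: [0.1, 0.7, -1.4]
grip_width: 0.375
grasp_force: 11.4
```

Emit:
play_rows --increments '[[[1, 0, 0, 0.02, 0, 0, 0], [1, 0, 0, 0.035, 0, 0, 0], [1, 0, 0, 0.045, 0, 0, 0], [1, 0, 0, 0.045, 0, 0, 0], [1, 0, 0, 0.045, 0, 0, 0]]]'

```text
clock: 30.05
eef_pos: [450.8, -134.6, 50.8]
orientation: [3.141, -0.0, 1.459]
contact_force: [0.9, 0.6, -0.1]
grip_width: 0.379
grasp_force: 11.4
```

Run:
```python
from h import *
import pickle
st=robot.get_state();q,d=robot.capture('wrist');cv2.imwrite('pics/w11.png',q)
pickle.dump(st,open('w11.pkl','wb'));print(st['eef_pos'],np.degrees(st['orientation']),st['clock'],st['grip_width'])
cv2.imwrite('pics/m11.png',cv2.resize(q[110:330,130:390],(650,550)))
```

```text
[ 450.8 -134.6   50.8] [180.   -0.   83.6] 30.05 0.37896934731018334
```

View pics/m11.png

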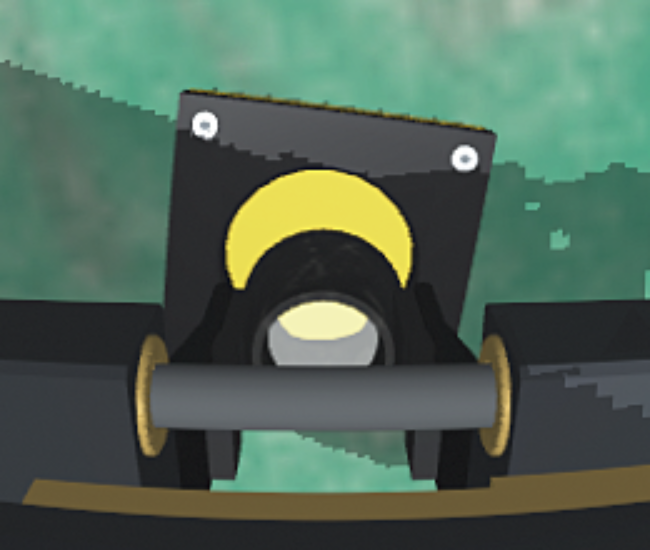

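The loupe is held over the round pocket, its collar's far edge at (323,292); the nest screws are at (205,125) and (464,158).

Run:
```python
from h import *
import pickle
st=pickle.load(open('w11.pkl','rb'))
f=lambda u,v:(130+u*260/650,110+v*220/550)
print('collar far',ray('wrist',f(323,292),70.2,st),'body far',ray('wrist',f(322,229),60.2,st))
a,b=[ray('wrist',f(*u),14,st)[:2] for u in((205,125),(464,158))];e=(b-a)/np.linalg.norm(b-a)
print('nest',(a+b)/2+36.1*np.array([e[1],-e[0]]))
```

```text
collar far [ 452.7 -119.2   70.2] body far [ 453.7 -108.6   60.2]
nest [ 450.  -133.4]
```

Emit:
play_rows --increments '[[[1, -0.001, -0.001, 0.008, 0, 0, 0], [1, -0.001, -0.001, 0.018, 0, 0, 0], [1, -0.001, -0.001, 0.026, 0, 0, 0], [1, -0.001, -0.001, 0.031, 0, 0, 0], [1, -0.001, -0.001, 0.033, 0, 0, 0], [1, -0.001, -0.001, 0.033, 0, 0, 0], [1, -0.001, -0.001, 0.033, 0, 0, 0]]]'

```text
clock: 30.8
eef_pos: [448.3, -136.0, 17.8]
orientation: [-3.14, -0.001, 1.457]
contact_force: [-2.2, 0.3, 5.4]
grip_width: 0.377
grasp_force: 12.2
```

Emit:
play_rows --increments '[[[0.3, 0, 0, -0.0003, 0, 0, 0], [0.1, 0, 0, -0.0003, 0, 0, 0], [-0.3, 0, 0, -0.0003, 0, 0, 0], [-1, 0, 0, -0.0003, 0, 0, 0], [-1, 0, 0, -0.0003, 0, 0, 0], [-1, 0, 0, -0.0003, 0, 0, 0], [-1, 0, 0, -0.015, 0, 0, 0], [-1, 0, 0, -0.05, 0, 0, 0], [-1, 0, 0, -0.095, 0, 0, 0], [-1, 0, 0, -0.14, 0, 0, 0], [-1, 0, 0, -0.14, 0, 0, 0], [-1, 0, 0, -0.14, 0, 0, 0]]]'

```text
clock: 32.0
eef_pos: [449.5, -135.9, 158.7]
orientation: [3.139, -0.001, 1.458]
contact_force: [-0.1, -0.8, -0.6]
grip_width: 0.996
grasp_force: 0.0
```

Emit:
play_rows --increments '[[[-1, -0.04, 0, 0, 0, 0, 0], [-1, -0.08, 0, -0.02, 0, 0, 0], [-1, -0.1, 0, -0.03, 0, 0, 0], [-1, -0.1, 0, -0.03, 0, 0, 0], [-1, -0.1, 0, -0.03, 0, 0, 0]]]'

```text
clock: 32.5
eef_pos: [436.7, -234.7, 186.2]
orientation: [-3.139, -0.001, 1.457]
contact_force: [0.2, 0.8, -0.9]
grip_width: 0.998
grasp_force: 0.0
```

Run:
```python
from h import *
st=robot.get_state();q,d=robot.capture('wrist');cv2.imwrite('pics/w12.png',q)
print(st['eef_pos'],st['clock'],st['grip_width'])
p,d=robot.capture('top');cv2.imwrite('pics/t12.png',p);s,ds=robot.capture('side')
c=lambda im,y,x,w:cv2.resize(im[y-w:y+w,x-w:x+w],(260,260),interpolation=cv2.INTER_CUBIC)
cv2.imwrite('pics/m12.png',np.vstack([np.hstack([c(p,212,186,30),c(p,209,269,30),c(p,145,360,35)]),np.hstack([c(p,217,361,35),c(s,300,290,40),c(s,262,366,40)])]))
from numpy.linalg import inv
c=robot.camera_info('top')
def pt(u,v):
    z=d[v,u];return (inv(c['view'])@[(u-c['cx'])*z/c['fx'],(v-c['cy'])*z/c['fy'],z,1])[:3]
h=cv2.cvtColor(p,cv2.COLOR_BGR2HSV)
for nm,(u,v),z in(('small',(186,212),28),('ring',(268,209),24),('long',(360,144),30)):
    w=20;b=h[v-w:v+w,u-w:u+w];m=((b[...,1]<50)&(b[...,2]>140)).astype(np.uint8)
    k=max(cv2.findContours(m,0,1,offset=(u-w,v-w))[0],key=cv2.contourArea);r=rect('top',k,z);x=cv2.boundingRect(k)
    ds=[pt(uu,vv)[2] for uu in range(x[0]+3,x[0]+x[2]-3,2) for vv in range(x[1]+3,x[1]+x[3]-3,2) if m[vv-v+w,uu-u+w]]
    print(nm,r,'top z',np.median(ds),np.std(ds))
```

```text
[ 436.7 -234.7  186.2] 32.5 0.9982284092473532
small ((449.53753662109375, 301.6588439941406), (25.24488067626953, 24.013168334960938), 83.44924926757812) top z 28.383006743675764 1.2958442240193118
ring ((465.2383117675781, 96.39936828613281), (54.14053726196289, 54.04507827758789), 1.3430246114730835) top z 23.262104334088235 1.7035964599386397
long ((636.910400390625, -134.26918029785156), (30.205259323120117, 71.64578247070312), 4.58256196975708) top z 29.665951754120954 1.7940359224813738
```

View pics/m12.png

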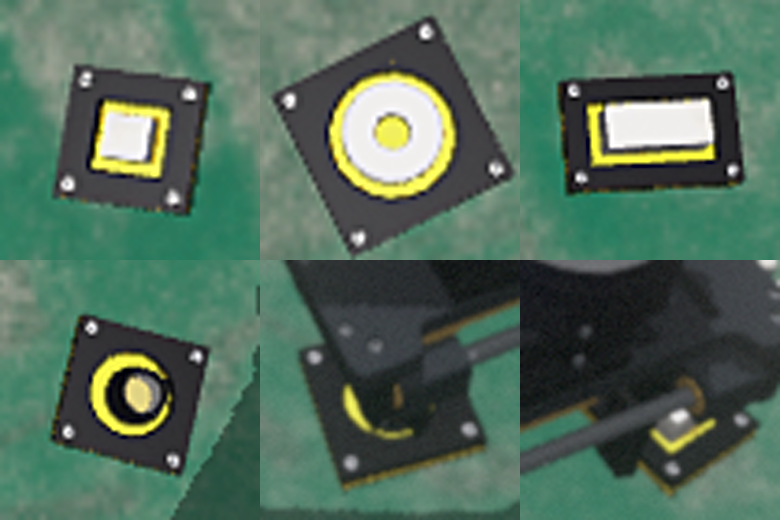

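Small block, ring and long block are seated centrally at the right heights. The loupe is in its pocket (lower left); I'll check its seating numerically.

Run:
```python
from h import *
st=robot.get_state()
q,d=robot.capture('wrist');p,dt=robot.capture('top')
h=cv2.cvtColor(p,cv2.COLOR_BGR2HSV)
print('top eyepiece',ray('top',(365.1,217.8),34))
# dark blob inside the pocket, wrist
u,v=[int(x) for x in (259,194)]
hq=cv2.cvtColor(q,cv2.COLOR_BGR2HSV)
y=cv2.inRange(hq,(20,120,80),(35,255,255));y[215:]=0
k=max(cv2.findContours(y,0,1)[0],key=cv2.contourArea);print('pocket',cv2.boundingRect(k),rect('wrist',k,8,st))
x0,y0,w,hh=cv2.boundingRect(k);b=hq[y0-12:y0+hh,x0:x0+w]
m=((b[...,1]<110)&(b[...,2]>90)).astype(np.uint8)
for k in cv2.findContours(m,0,1,offset=(x0,y0-12))[0]:
    if cv2.contourArea(k)>60: print('eyepiece',rect('wrist',k,34,st))
cv2.imwrite('pics/m13.png',cv2.resize(q[y0-40:y0+hh+40,x0-40:x0+w+40],None,fx=4,fy=4,interpolation=cv2.INTER_CUBIC)[:600,:800])
```

```text
top eyepiece [ 448.2 -136.8   34. ]
pocket (392, 48, 38, 70) ((636.8388061523438, -134.21969604492188), (41.4754638671875, 87.23069763183594), 4.539799690246582)
eyepiece ((628.9810791015625, -135.73748779296875), (41.05354690551758, 71.8965835571289), 4.3443756103515625)
```

View pics/m13.png

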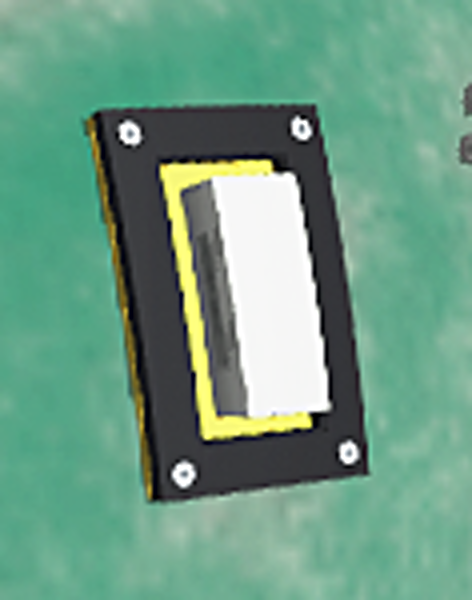

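That crop shows the long block flat in its pocket. One more number for the loupe: rim height from depth.

Run:
```python
from h import *
p,d=robot.capture('side');p,d=robot.capture('top')
c=robot.camera_info('top');v,u=np.mgrid[203:232,346:378]
z=d[203:232,346:378];P=np.stack([(u-c['cx'])*z/c['fx'],(v-c['cy'])*z/c['fy'],z,z*0+1],-1)@np.linalg.inv(c['view']).T
Z=P[...,2];dark=p[203:232,346:378].max(2)<60
m=(Z>31)&(Z<45);print(m.sum(),np.median(Z[m]),P[m][:,:2].mean(0))
A=np.c_[P[m][:,:2]-P[m][:,:2].mean(0),np.ones(m.sum())];print('plane slope',np.linalg.lstsq(A,Z[m],rcond=None)[0]*1.0*np.array([1000,1000,1]))
b=dark&(Z>22)&(Z<31);print('shoulder',b.sum(),np.median(Z[b]) if b.any() else 0)
```

```text
47 35.49678235289832 [ 448.7 -136.3]
plane slope [  6.  -49.2  35.2]
shoulder 33 26.683409355776575
```

Shoulder at 26.7 mm (27 expected) shows the loupe is seated on the floor.

```bash
python3 -c "
from plant import robot
print(robot.hand_in())"
```

```text
the job is handed in; nothing more can be done
None
```

The job is handed in after about 33 s on the robot's clock: my last camera checks put all four pieces on the floors of their own nests, within 5 mm of centre, and the micrometer was never approached; the hand-in returned no verdict.

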